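# Close the mic channel and park the announcer's boom

## Robot

A 6-joint arm with a two-finger parallel gripper is mounted at the origin on the work surface. World frame = base frame: x ahead of the robot, y to its left, z up, the work surface at z = 0. Lengths are in m, angles in rad, forces in N, time in s.
With the tool pointing down it reaches from about 0.35 to 0.925 m from the base axis. Payload 6.4 kg.
Tool frame: the origin (TCP) lies midway between the tips of the shut fingers; the grasp point (between the pads) lies 19 mm behind it (bot.grasp_offset is the distance from the TCP to the grasp point, in m); z points along the fingers, x is the direction in which the jaws open and shut, and the axes are right-handed (so a half turn about z gives the same grasp; the last joint's range is limited). The gripper opens to 85 mm and grips with 20 to 120 N. Pads are 22 mm wide; open, the fingers measure 114 mm over their backs; the gripper's body (76 mm by 85 mm) begins 54 mm behind the grasp point. The pads swing forward as they close: fully open they stand 13 mm farther back than shut.
Start: joints at [0.993, 0.245, 1.558, -0, 1.339, -0.174], TCP at [0.255, 0.598, 0.231] pointing down, gripper open.
Joint ranges: [-3.13, 3.13], [-1.02, 2.26], [0.13, 2.54], [-0.95, 4.09], [0.21, 2.88], [-2.74, 2.74]. Speed limits (rad/s): [2.57, 2.57, 3.14, 3.14, 3.14, 3.14].

## Interface

Orientations are given as a rotation vector (axis times angle).
In Python, from plant import bot gives the robot as it stands.
- The arm moves only by the tool servo_tool, never from a script. Its argument "series" is one flat list of numbers, 7 for each row, row after row: the opening, from 0 (shut) to 1 (fully open), then the shift along the tool's x, y, z in mm, then the turn, a rotation vector about the tool's x, y, z in rad. A call has exactly 5 rows; each row is the pose to reach, as a shift and turn from the pose measured when the call began, along the tool's axes at that moment; what a row does not reach only later rows make up. A row lasts 1/8 s, in which the tool goes at most 62.5 mm and 10.7 degrees, less where a joint would pass 70% of its speed; a pose out of reach is approached as far as the arm can. A call with a gripper value outside its range is refused whole. The fingers move at their own pace and stop on an object; "grip_force" is the grip in N (left out, the last holds). Time passes only in rows, so rows that repeat a pose let the fingers close, or fill a call up. It gives the time, the measured TCP pose, the force and the opening at its end, in the units of the state.
- bot.get_state(): the state, without advancing time (a new reading comes with each control period).
- bot.capture(name): name is "scene" or "top" or "wrist"; returns a dict with "image" (400x640x3 uint8, red, green, blue), "fx", "fy", "cx", "cy" (pixels), "T" (4x4, takes a point from camera to world coordinates); the wrist camera has in their place "hand_eye" (4x4, takes a point from camera to tool coordinates, whose origin is the TCP and whose axes are the tool frame's). Camera axes: x right, y down, z forward; pixel columns grow to the right and rows downward; lengths in m; the calibration is good to about 2 mm. A picture is of the moment at which its call begins: read the wrist's pose just before it. There is no depth.
- bot.finish_job(): hands the job in, once; it reports no verdict.
The state is a dict: "time": time; "joint_positions": joint angles; "joint_vel": joint speeds; "tau": joint torques, N m; "tool_pos": TCP position; "tool_rot": TCP orientation; "ft_force": force on the tool from outside, world axes, zero at the start; "wrist_torque": the same for the moment, N m; "gripper_width": finger opening in m.
Only numpy, scipy, OpenCV 4.12 (cv2) and the standard library are available. Lean on these libraries where they do the work, as an engineer would, in place of code of your own. Each camera call takes 0.05 s, during which the arm holds its last target.

## Task

The announcement is over. First slide the red-capped fader on the mixer all the way down towards you, so that the move is not heard, and then push the counterweighted microphone boom gently up past its balance point until it tips over and stays up on its stop by itself. Do not touch the microphone or shift the other faders, do not drag, tilt or lift the stand, and leave the bottle, tape roll and CD cases where they are.

Things in the scene. Friction and masses are not known exactly. Their poses are not given: they have to be found in the camera images.
- mixer: Mixing console, fixed, 300 x 300 mm, 70 mm high, grey panel. Origin: centre of its underside; x points away from the operator, along the fader slots. Four faders in the near half, 60 mm apart (y = -90, -30, 30, 90 mm); the red one may be in any place. A row of knobs 14 mm tall stands in line with each fader, from 81 mm beyond the cap's centre when that fader is fully up
- fader_mic (a joint): Red-capped fader (the microphone's channel), m: 0 fully down (at the operator's end), 0.060 fully up (away). It slides along the mixer's x axis with about 1 N of friction and stays where it is left
- fader_mic_cap (a point): Centre of the top face of the red fader cap. The cap is 26 mm along the slot, 14 mm across and 16 mm high above the panel (its lower 3 mm are open), top face 86 mm above the table
- fader_a_cap (a point): Centre of the top face of a white fader cap (26 x 14 x 16 mm), another channel: leave alone
- fader_b_cap (a point): Centre of the top face of a white fader cap, another channel: leave alone
- fader_c_cap (a point): Centre of the top face of a white fader cap, another channel: leave alone
- stand: Loose desk stand, about 3.6 kg: round base 210 mm across, 22 mm high, column 22 mm across, forked head (46 x 32 mm, top 236 mm up) holding the boom's pivot 220 mm above the table. Origin: centre of the base's underside; z up. The boom swings in its y-z plane, microphone towards +y, counterweight towards -y
- boom (a joint): Boom angle, rad: 0 on the lower stop (tube 0.17 rad below level at the microphone's end), growing as the microphone rises, 1.30 on the upper stop (tube 1.13 above level). Balances at about 0.66: below that it falls back to 0, beyond it tips by itself to 1.30, slowly (about 1 rad/s; damped pivot). Starting it up takes about 0.25 N m, less towards the balance point
- boom_hinge (a point): Pivot axis of the boom, between the cheeks of the stand's head. The tube's axis passes 30 mm above it (square to the tube)
- boom_mid (a point): Point on the axis of the boom's bare steel tube, 170 mm from the pivot as measured along the tube, on the microphone's side. The tube is 18 mm in diameter; it is bare from 25 mm to 270 mm from the pivot along its length, with two thin yellow bands at 96 and 246 mm
- boom_weight (a point): Centre of the dark steel counterweight on the boom's tail, a cylinder 54 mm in diameter and 44 mm long about the tube's axis, 133 mm from the pivot along the tube
- mic_head (a point): Centre of the microphone's steel grille, 50 mm in diameter. The black microphone body, 148 mm long in all, runs from here back to the boom's front end, 275 to 300 mm from the pivot along the tube. Not to be touched
- bottle: Green bottle, 62 mm in diameter, 200 mm high, standing. Origin: centre of its underside. Leave alone
- tape: Grey roll of tape, 96 mm in diameter, 48 mm high, lying flat. Origin: centre of its underside. Leave alone
- cds: Stack of three CD cases, 125 x 142 mm, 30 mm high. Origin: centre of its underside. Leave alone

How it is judged:
By the outcome, as a careful person would: the job done as asked, in the order asked, and still so for the second after the job is handed in, with the robot touching nothing.
It also fails if it takes over 56 s, if anything falls off the work surface, if the arm or the gripper's body presses on something with over 40 N, if the wrist force passes 120 N, or if a joint passes its speed limit or range.

## Working session

There is one attempt and no reset: what is moved stays moved. The work goes in short steps, Python scripts to look and compute and a tool call to move; the robot and the scene stay as the last step left them, time stands still between calls to the robot, and variables do not carry over. Pictures are saved under pics/ and viewed, and the job is handed in when it is done.

Besides the shell and the picture viewer there is one more tool, called in YAML: its name, and indented under it one key for each argument. servo_tool: Moves the arm, as the interface text tells. Its arguments: {"type":"object","properties":{"series":{"type":"array"},"grip_force":{"type":"number"}},"required":["series"]}

```bash
mkdir -p pics; ls; python3 - <<'E'
from plant import bot
import cv2, pickle
d={}
s=bot.get_state();print({k:s[k] for k in ("time","tool_pos","tool_rot","ft_force","gripper_width")})
for n in ("scene","top"):
    c=bot.capture(n);d[n]=c
    cv2.imwrite(f"pics/{n}0.png",c["image"][:,:,::-1])
    print(n,c["fx"],c["cx"],c["cy"],c["T"])
pickle.dump(d,open("cap0.pkl","wb"))
E
```

```text
pics
{'time': 0.0, 'tool_pos': array([0.25508459, 0.59726239, 0.23019046]), 'tool_rot': array([ 2.6211498 ,  1.73043627, -0.00272187]), 'ft_force': array([-0.3277822 , -0.42805027,  0.13991409]), 'gripper_width': 0.08512761252142403}
scene 424.1669098854425 319.13644130452775 200.35918688381759 [[-0.86244513  0.42413928 -0.27621417  0.85157732]
 [ 0.50583564  0.7030063  -0.49991245  0.53539035]
 [-0.01785221 -0.57086602 -0.82084912  1.10089935]
 [ 0.          0.          0.          1.        ]]
top 487.4559803058041 325.44372478061064 204.56453221198026 [[-0.02899612 -0.99284486  0.1158374   0.38740006]
 [-0.99957703  0.02854193 -0.00557806 -0.03476174]
 [ 0.00223193 -0.11595014 -0.99325253  1.64810455]
 [ 0.          0.          0.          1.        ]]
```

View pics/scene0.png

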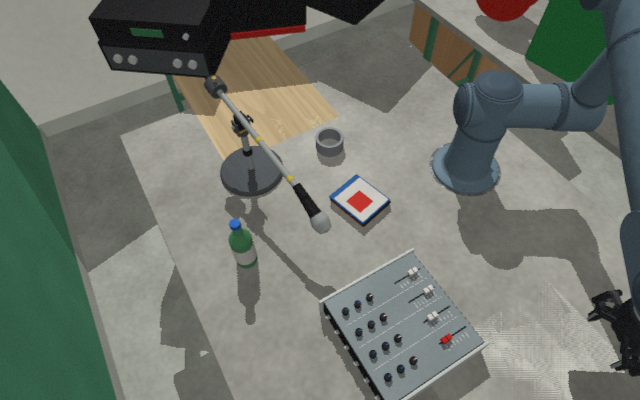

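View pics/top0.png

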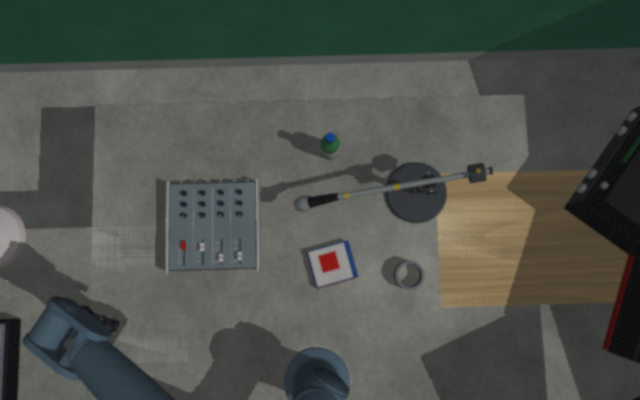

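The top view has the mixer at about (213,225), the red cap near (183,244), and the boom running from the mic (303,203) to the weight (477,172). I'll zoom in on both.

```bash
python3 - <<'E'
import cv2,pickle
d=pickle.load(open("cap0.pkl","rb"))
t=d["top"]["image"][:,:,::-1];s=d["scene"]["image"][:,:,::-1]
cv2.imwrite("pics/a.png",cv2.resize(t[170:280,155:270],None,fx=5,fy=5,interpolation=cv2.INTER_CUBIC))
cv2.imwrite("pics/b.png",cv2.resize(t[120:250,290:500],None,fx=3.8,fy=3.8,interpolation=cv2.INTER_CUBIC))
cv2.imwrite("pics/c.png",cv2.resize(s[240:400,310:500],None,fx=3.7,fy=3.7,interpolation=cv2.INTER_CUBIC))
cv2.imwrite("pics/d.png",cv2.resize(s[60:240,190:340],None,fx=3.3,fy=3.3,interpolation=cv2.INTER_CUBIC))
E
```

```text
(no output)
```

View pics/a.png

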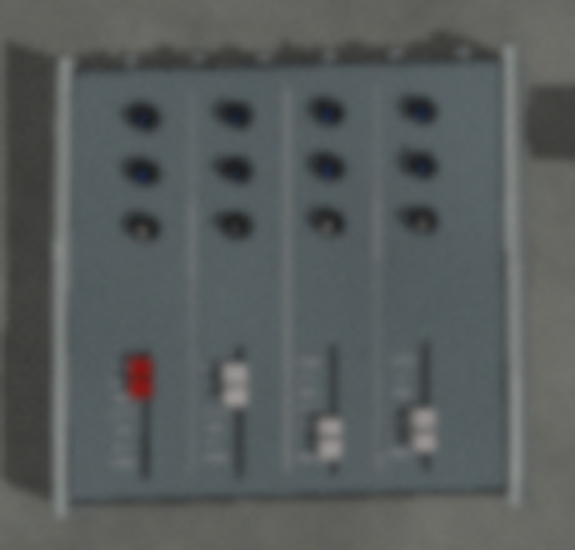

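View pics/b.png

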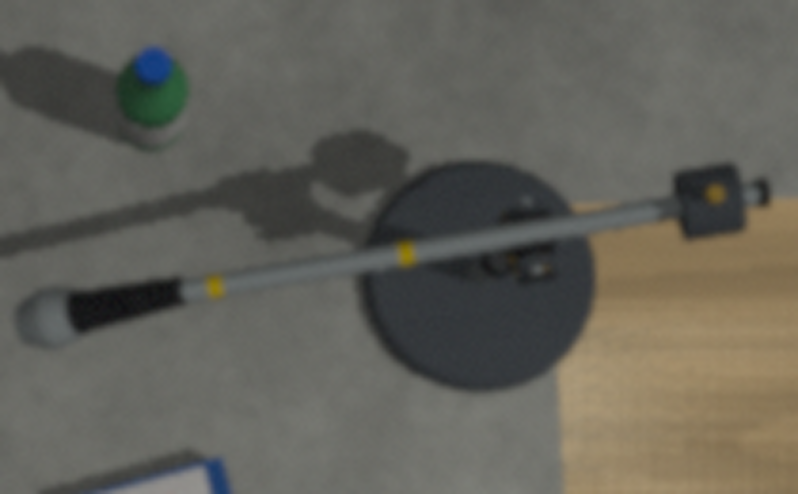

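View pics/c.png

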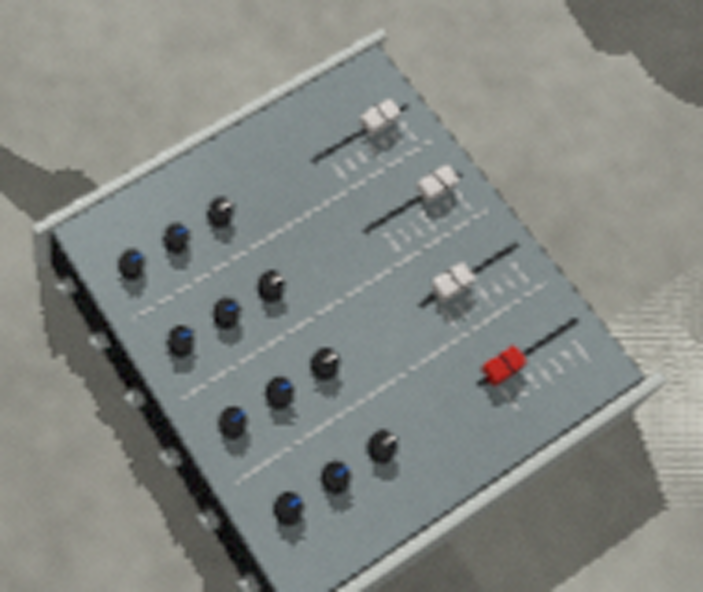

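View pics/d.png

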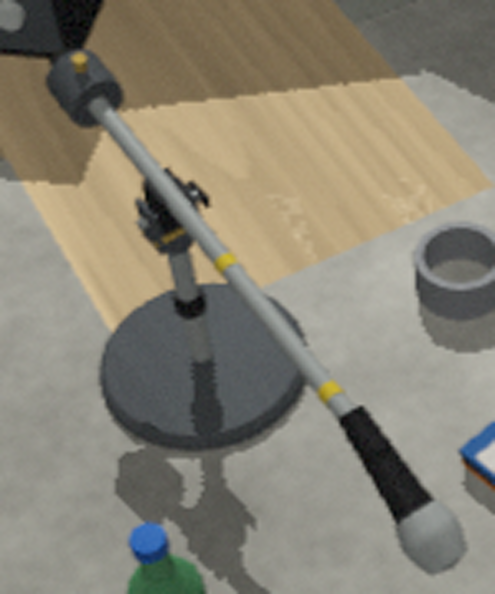

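```bash
cat > h.py <<'E'
import numpy as np,cv2,pickle
def ray(c,u,v):
    d=np.array([(u-c["cx"])/c["fx"],(v-c["cy"])/c["fy"],1.]);T=c["T"]
    return T[:3,3],T[:3,:3]@d/np.linalg.norm(d)
def onz(c,u,v,z):
    o,d=ray(c,u,v);return o+d*(z-o[2])/d[2]
def tri(*L):
    A=0;b=0
    for c,u,v in L:
        o,d=ray(c,u,v);P=np.eye(3)-np.outer(d,d);A=A+P;b=b+P@o
    x=np.linalg.solve(A,b);r=[np.linalg.norm((np.eye(3)-np.outer(*[ray(c,u,v)[1]]*2))@(x-ray(c,u,v)[0])) for c,u,v in L]
    return x,r
def proj(c,p):
    q=c["T"][:3,:3].T@(np.asarray(p)-c["T"][:3,3]);return q[0]/q[2]*c["fx"]+c["cx"],q[1]/q[2]*c["fy"]+c["cy"]
E
python3 - <<'E'
from h import *
np.set_printoptions(precision=4,suppress=True)
d=pickle.load(open("cap0.pkl","rb"));T,S=d["top"],d["scene"]
def ca(x,y):return T,155+(x+.5)/5-.5,170+(y+.5)/5-.5
def cb(x,y):return T,290+(x+.5)/3.8-.5,120+(y+.5)/3.8-.5
def cc(x,y):return S,310+(x+.5)/3.7-.5,240+(y+.5)/3.7-.5
def cd(x,y):return S,190+(x+.5)/3.3-.5,60+(y+.5)/3.3-.5
print("red",onz(*ca(139,376),.086),onz(*cc(504,362),.086),tri(ca(139,376),cc(504,362)))
for n,a,b in(("w1",(235,384),(453,280)),("w2",(329,437),(437,183)),("w3",(424,429),(380,117))):
    print(n,onz(*ca(*a),.086),onz(*cc(*b),.086))
print("slots near/far (red)",onz(*ca(145,478),.07),onz(*cc(577,321),.07),onz(*cc(480,384),.07))
print("slot white3 far/near", onz(*cc(313,160),.07),onz(*cc(408,106),.07))
print("corners",[onz(*cc(*p),.07) for p in((383,36),(40,228),(658,380))])
n=tri(cb(406,254),cd(226,261));f=tri(cb(216,287),cd(330,390));w=tri(cb(710,201),cd(86,88))
print("bands",n,f,"weight",w,np.linalg.norm(n[0]-f[0]))
print("base centre",onz(*cb(480,275),.022), onz(*cd(203,362),.022))
print("mic",tri(cb(44,317),cd(432,535)))
print("bottle",onz(*cb(153,66),.2))
E
```

```text
red [0.4534 0.4168 0.086 ] [0.4532 0.4133 0.086 ] (array([0.454 , 0.4147, 0.0903]), [np.float64(0.0011817201704450767), np.float64(0.0011817201704450012)])
w1 [0.4465 0.3556 0.086 ] [0.4469 0.3545 0.086 ]
w2 [0.4111 0.2958 0.086 ] [0.413  0.2955 0.086 ]
w3 [0.4144 0.2352 0.086 ] [0.4161 0.2362 0.086 ]
slots near/far (red) [0.3886 0.4173 0.07  ] [0.3882 0.415  0.07  ] [0.4693 0.4145 0.07  ]
slot white3 far/near [0.4697 0.2338 0.07  ] [0.3868 0.2349 0.07  ]
corners [array([0.3674, 0.1806, 0.07  ]), array([0.6598, 0.1786, 0.07  ]), array([0.3695, 0.4708, 0.07  ])]
bands (array([ 0.6002, -0.2524,  0.2411]), [np.float64(0.0017442496521553907), np.float64(0.0017442496521553772)]) (array([ 0.5822, -0.1068,  0.2141]), [np.float64(0.0014287132029369752), np.float64(0.001428713202937061)]) weight (array([ 0.6273, -0.477 ,  0.2746]), [np.float64(7.296382747294376e-05), np.float64(7.296382747293802e-05)]) 0.14917222035902278
base centre [ 0.6109 -0.35    0.022 ] [ 0.6167 -0.3435  0.022 ]
mic (array([0.568 , 0.0297, 0.1703]), [np.float64(0.0017679637006815373), np.float64(0.0017679637006817158)])
bottle [ 0.7626 -0.0624  0.2   ]
```

```bash
cat > mv.py <<'E'
import sys
from h import *
from plant import bot
from scipy.spatial.transform import Rotation as R
np.set_printoptions(precision=4,suppress=True)
def go(p,yaw=None):  # yaw: world angle of tool x, tool down
    s=bot.get_state();Rt=R.from_rotvec(s["tool_rot"])
    print("t",s["time"],"pos",s["tool_pos"],"F",s["ft_force"],"w",s["gripper_width"])
    print("tool x",Rt.as_matrix()[:,0],"q",s["joint_positions"])
    print("shift mm",Rt.inv().apply(np.array(p)-s["tool_pos"])*1000)
    if yaw is not None:
        c,n=np.cos(yaw),np.sin(yaw)
        G=R.from_matrix(np.array([[c,n,0],[n,-c,0],[0,0,-1]]))
        print("turn",(Rt.inv()*G).as_rotvec())
if __name__=="__main__":
    a=[float(v) for v in sys.argv[1:]];go(a[:3],a[3] if len(a)>3 else None)
E
python3 mv.py .492 .4155 .15 1.5708
```

```text
t 0.1 pos [0.2551 0.5973 0.2303] F [-0.9818 -0.4896  0.3181] w 0.08545978698687849
tool x [ 0.3929  0.9196 -0.0018] q [ 0.9929  0.2458  1.5589  0.      1.3387 -0.1741]
shift mm [-73.9533 289.3008  80.3002]
turn [-0.0007  0.0017 -0.4038]
```

servo_tool:
  series: [0,-15,58,0,0,0,-0.08,0,-30,116,10,0,0,-0.16,0,-45,174,20,0,0,-0.24,0,-60,232,30,0,0,-0.32,0,-74,289,40,0,0,-0.4]

```text
time: 0.72
tool_pos: [0.4928, 0.4141, 0.1896]
tool_rot: [2.223, 2.22, -0.004]
ft_force: [-0.2, 0.5, 0.2]
gripper_width: -0.0
```

```bash
python3 mv.py .492 .4155 .12 1.5708
```

```text
t 0.725 pos [0.4928 0.4141 0.1896] F [-0.1786  0.4738  0.2227] w -1.3541905660424583e-05
tool x [ 0.0012  1.     -0.0017] q [ 0.5233  0.2698  1.6067 -0.0007  1.2673 -1.0461]
shift mm [ 1.4943 -0.7347 69.5706]
turn [-0.0016  0.0017 -0.0012]
```

```bash
python3 - <<'E'
from mv import *
s=bot.get_state();c=bot.capture("wrist")
cv2.imwrite("pics/w1.png",c["image"][:,:,::-1])
M=np.eye(4);M[:3,:3]=R.from_rotvec(s["tool_rot"]).as_matrix();M[:3,3]=s["tool_pos"]
c["T"]=M@c["hand_eye"];pickle.dump(c,open("w1.pkl","wb"))
print(c["T"],proj(c,[.4535,.4155,.086]),proj(c,[.492,.4155,.075]))
E
```

```text
[[ 0.0012  0.9512  0.3085  0.4139]
 [ 1.     -0.0007 -0.0017  0.4161]
 [-0.0014  0.3085 -0.9512  0.3332]
 [ 0.      0.      0.      1.    ]] (np.float64(322.206082250228), np.float64(148.8129464455678)) (np.float64(322.2969088241998), np.float64(190.30068781307358))
```

View pics/w1.png

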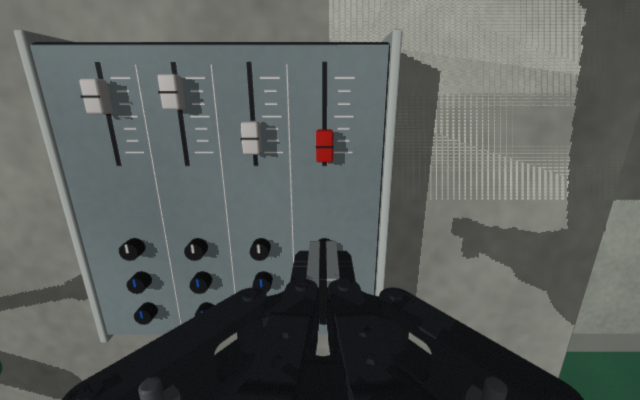

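The wrist view shows the red cap at (325,146), within about 1 mm of my estimate. The slot runs from (324,62) to (324,165), and the area beyond the cap is free for the fingers.

```bash
python3 - <<'E'
from mv import *
c=pickle.load(open("w1.pkl","rb"))
print("cap",onz(c,325,146,.086),"far edge",onz(c,325,162,.084),"slot",onz(c,324,62,.07),onz(c,324,166,.07),"knob",onz(c,196,249,.08),onz(c,260,249,.08))
E
python3 mv.py .492 .4155 .076 1.5708
```

```text
cap [0.4512 0.4178 0.086 ] far edge [0.4648 0.4178 0.084 ] slot [0.3871 0.417  0.07  ] [0.4712 0.417  0.07  ] knob [0.5472 0.2985 0.08  ] [0.5472 0.3578 0.08  ]
t 0.775 pos [0.4976 0.4093 0.188 ] F [ 3.1357 -3.6562 -0.7313] w 0.0002082702004633278
tool x [ 0.0051  1.     -0.0053] q [ 0.5145  0.2733  1.6054 -0.0048  1.2656 -1.0498]
shift mm [  6.7599  -5.612  111.9804]
turn [-0.0001  0.0053 -0.0051]
```

servo_tool:
  series: [0,7,-5,20,0,0.005,-0.005,0,7,-5,55,0,0.005,-0.005,0,7,-5,85,0,0.005,-0.005,0,7,-5,105,0,0.005,-0.005,0,7,-5,112,0,0.005,-0.005]

```text
time: 1.4
tool_pos: [0.4918, 0.4154, 0.0745]
tool_rot: [-2.221, -2.221, 0.004]
ft_force: [0.3, -0.0, 0.6]
gripper_width: -0.0005
```

```bash
python3 mv.py .4225 .416 .076 1.5708
```

```text
t 1.4 pos [0.4918 0.4154 0.0745] F [ 0.2778 -0.0144  0.5503] w -0.0004734834855927958
tool x [ 0.0001  1.     -0.0015] q [ 0.5257  0.4082  1.6612 -0.0003  1.0748 -1.0449]
shift mm [  0.5607 -69.3322  -1.357 ]
turn [-0.0021  0.0015 -0.0001]
```

servo_tool:
  series: [0,0,-10,-1,0,0,0,0,0,-22,-1,0,0,0,0,0,-34,-1,0,0,0,0,0,-45,-1,0,0,0,0,0,-54,-1,0,0,0]

```text
time: 2.02
tool_pos: [0.4372, 0.4157, 0.0761]
tool_rot: [-2.221, -2.222, 0.002]
ft_force: [0.8, 0.4, -0.2]
gripper_width: -0.0
```

servo_tool:
  series: [0,0,-4,0,0,0,0,0,0,-7,0,0,0,0,0,0,-10,0,0,0,0,0,0,-12,0,0,0,0,0,0,-12,0,0,0,0]

```text
time: 2.65
tool_pos: [0.425, 0.4156, 0.076]
tool_rot: [-2.221, -2.221, 0.003]
ft_force: [-0.2, 0.2, 0.1]
gripper_width: 0.0
```

```bash
python3 mv.py .4225 .416 .076 1.5708
python3 - <<'E'
from mv import *
c=bot.capture("wrist");cv2.imwrite("pics/w2.png",c["image"][:,:,::-1])
E
```

```text
t 2.65 pos [0.425  0.4156 0.076 ] F [-0.1764  0.2358  0.054 ] w 2.9273910147992226e-05
tool x [-0.0002  1.     -0.0011] q [ 0.5836  0.3053  1.7933  0.0001  1.0452 -0.9874]
shift mm [ 0.3803 -2.491   0.0306]
turn [-0.0019  0.0011  0.0002]
```

View pics/w2.png

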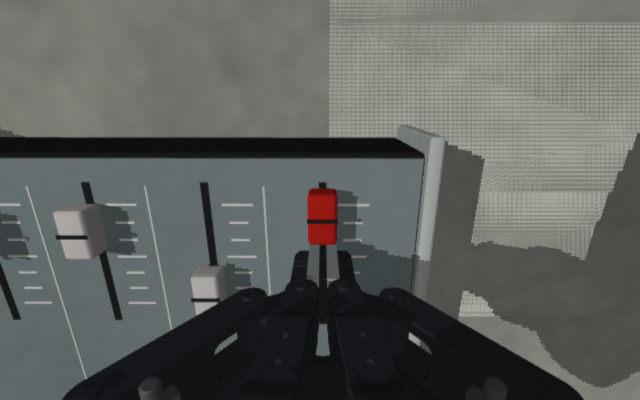

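The red cap (322,216) has moved most of the way and a little slot still shows beyond it. I'll keep going in small steps until I feel the end stop.

servo_tool:
  series: [0,0,-1,0,0,0,0,0,0,-2,0,0,0,0,0,0,-3,0,0,0,0,0,0,-4,0,0,0,0,0,0,-4,0,0,0,0]

```text
time: 3.32
tool_pos: [0.4221, 0.4156, 0.0761]
tool_rot: [2.22, 2.221, 0.0]
ft_force: [5.4, 0.2, -3.2]
gripper_width: -0.0001
```

servo_tool:
  series: [0,0,-1,0,0,0,0,0,0,-2,0,0,0,0,0,0,-2,0,0,0,0,0,0,-2,0,0,0,0,0,0,-2,0,0,0,0]

```text
time: 3.95
tool_pos: [0.4221, 0.4156, 0.0762]
tool_rot: [2.219, 2.219, 0.006]
ft_force: [7.4, 0.6, -5.9]
gripper_width: -0.0004
```

It's on the end stop: the force rises with no further motion. I'll back off and lift clear.

servo_tool:
  series: [0,0,5,0,0,0,0,0,0,14,0,0,0,0,0,0,16,-30,0,0,0,0,0,16,-80,0,0,0,0,0,16,-130,0,0,0]

```text
time: 4.58
tool_pos: [0.4373, 0.4153, 0.2074]
tool_rot: [2.219, 2.219, 0.004]
ft_force: [0.2, -0.5, -0.5]
gripper_width: 0.0
```

```bash
python3 - <<'E'
from mv import *
d={}
s=bot.get_state()
for n in ("wrist","top"):
    c=bot.capture(n);cv2.imwrite(f"pics/{n}3.png",c["image"][:,:,::-1])
E
python3 mv.py .625 -.47 .36
```

```text
t 4.675 pos [0.4406 0.4177 0.2139] F [ 0.6546 -0.282  -0.3064] w 0.000117752290944626
tool x [-0.0002  1.      0.0073] q [ 0.5732  0.1527  1.6973 -0.0025  1.2745 -0.997 ]
shift mm [-886.6559  186.5698 -149.6616]
```

View pics/wrist3.png

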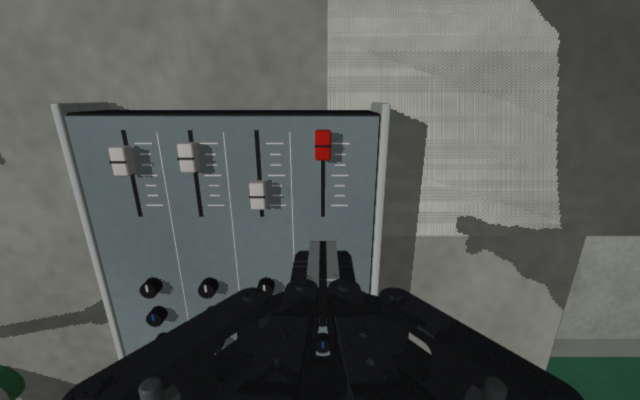

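The red fader is at the operator's end of its slot, cap at (323,145), and the white ones haven't moved. Next I'll cross over to the counterweight at a safe height.

servo_tool:
  series: [0,-10,5,-60,0,0,0.05,0,-50,20,-110,0,0,0.15,0,-100,35,-140,0,0,0.25,0,-155,45,-165,0,0,0.36,0,-212,55,-185,0,0,0.47]

```text
time: 5.3
tool_pos: [0.4925, 0.2055, 0.3981]
tool_rot: [2.678, 1.638, 0.028]
ft_force: [0.6, -0.0, 0.0]
gripper_width: 0.0002
```

```bash
python3 mv.py .615 -.46 .39 0.115
```

```text
t 5.3 pos [0.4925 0.2055 0.3981] F [ 0.5812 -0.0438  0.0137] w 0.0001700577662570538
tool x [0.4552 0.8903 0.0141] q [ 0.1805 -0.1298  1.6504  0.0046  1.604  -0.9174]
shift mm [-536.8438  412.0214    4.959 ]
turn [ 0.003  -0.0182  0.983 ]
```

servo_tool:
  series: [0,-48,37,0,0,0,0.09,0,-96,74,0,0,0,0.18,0,-144,111,0,0,-0.01,0.27,0,-192,148,0,0,-0.015,0.36,0,-240,184,0,0,-0.018,0.45]

```text
time: 5.92
tool_pos: [0.5471, -0.0939, 0.3961]
tool_rot: [2.974, 0.994, 0.003]
ft_force: [1.5, 0.5, -0.3]
gripper_width: -0.0004
```

```bash
python3 mv.py .61 -.455 .39 0.115
```

```text
t 5.925 pos [ 0.5471 -0.0939  0.3961] F [ 1.4844  0.4549 -0.3237] w -0.0003872432944209021
tool x [ 0.7991  0.6012 -0.0003] q [-0.3726 -0.0684  1.5968 -0.0037  1.6078 -1.0177]
shift mm [-166.8123  326.3065    8.2501]
turn [ 0.0064 -0.0014  0.53  ]
```

servo_tool:
  series: [0,-27,53,0,0,0,0.1,0,-54,106,0,0,0,0.2,0,-81,158,0,0,0,0.3,0,-108,210,0,0,0,0.4,0,-133,261,0,0,0,0.5]

```text
time: 6.55
tool_pos: [0.5977, -0.3845, 0.3969]
tool_rot: [3.129, 0.222, 0.004]
ft_force: [0.1, 0.1, 0.3]
gripper_width: -0.0
```

servo_tool:
  series: [0,0,0,0,0,0,0,0,0,0,0,0,0,0,0,0,0,0,0,0,0,0,0,0,0,0,0,0,0,0,0,0,0,0,0]

```text
time: 7.18
tool_pos: [0.5979, -0.3837, 0.3974]
tool_rot: [3.129, 0.223, 0.005]
ft_force: [-0.5, -0.0, 0.1]
gripper_width: -0.0002
```

```bash
python3 - <<'E'
from mv import *
s=bot.get_state();c=bot.capture("wrist")
cv2.imwrite("pics/w4.png",c["image"][:,:,::-1])
M=np.eye(4);M[:3,:3]=R.from_rotvec(s["tool_rot"]).as_matrix();M[:3,3]=s["tool_pos"]
c["T"]=M@c["hand_eye"];pickle.dump(c,open("w4.pkl","wb"))
print(proj(c,[.627,-.477,.275]))
c=bot.capture("scene");cv2.imwrite("pics/s4.png",c["image"][:,:,::-1])
E
python3 mv.py .627 -.475 .33 0.115
```

```text
(np.float64(336.9455007218508), np.float64(281.1379850277701))
t 7.275 pos [ 0.5978 -0.3841  0.3972] F [ 0.1499 -0.0887  0.0402] w -0.00015720234600278095
tool x [0.9899 0.1415 0.0025] q [-0.7298  0.31    1.1832 -0.0012  1.6432 -0.8718]
shift mm [15.8929 93.8255 67.6552]
turn [ 0.0047 -0.0025  0.0269]
```

View pics/w4.png

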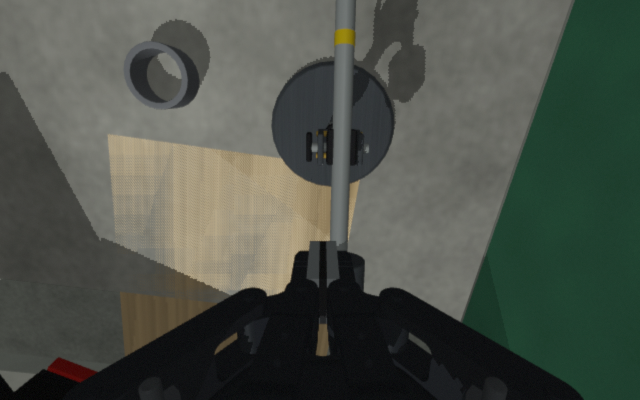

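View pics/s4.png

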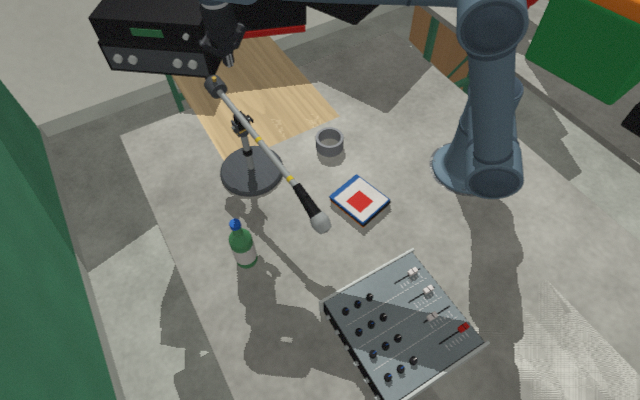

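```bash
python3 - <<'E'
from mv import *
c=pickle.load(open("w4.pkl","rb"))
print("band",proj(c,[.6002,-.2524,.2411]), onz(c,344,36,.241))
print("tube", onz(c,340,240,.264),onz(c,341,170,.255))
n=np.array([.6002,-.2524,.2411]);f=np.array([.5822,-.1068,.2141]);w=np.array([.6273,-.477,.2746])
for a in (-.05,-.15):
    print(n+(w-n)*(a/-.229*-1 if 0 else -a/.229), n+(f-n)*a/.149)
E
```

```text
band (np.float64(345.0079474809753), np.float64(38.35470301357299)) [ 0.599  -0.2507  0.241 ]
tube [ 0.6242 -0.4365  0.264 ] [ 0.6145 -0.3673  0.255 ]
[ 0.6061 -0.3014  0.2484] [ 0.6062 -0.3013  0.2502]
[ 0.618  -0.3995  0.263 ] [ 0.6183 -0.399   0.2683]
```

```bash
python3 mv.py .628 -.478 .315 0.123
```

```text
t 7.275 pos [ 0.5978 -0.3841  0.3972] F [ 0.1499 -0.0887  0.0402] w -0.00015720234600278095
tool x [0.9899 0.1415 0.0025] q [-0.7298  0.31    1.1832 -0.0012  1.6432 -0.8718]
shift mm [16.4215 96.866  82.6711]
turn [ 0.0047 -0.0025  0.0189]
```

servo_tool:
  series: [0,8,48,0,0,0,0.02,0,16,97,20,0,0,0.02,0,16,97,50,0,0,0.02,0,16,97,75,0,0,0.02,0,16,97,83,0,0,0.02]

```text
time: 7.9
tool_pos: [0.6271, -0.4777, 0.3119]
tool_rot: [3.134, 0.191, 0.0]
ft_force: [1.1, -0.6, 0.6]
gripper_width: 0.0
```

servo_tool:
  series: [0,0,0,3,0,0,0,0,0,0,6,0,0,0,0,0,0,9,0,0,0,0,0,0,12,0,0,0,0,0,0,12,0,0,0]

```text
time: 8.52
tool_pos: [0.6272, -0.4778, 0.3004]
tool_rot: [3.134, 0.191, 0.001]
ft_force: [-1.0, 0.0, 1.3]
gripper_width: 0.0001
```

```bash
python3 - <<'E'
from mv import *
c=bot.capture("scene");cv2.imwrite("pics/s5.png",cv2.resize(c["image"][20:220,150:350,::-1],None,fx=3,fy=3,interpolation=cv2.INTER_CUBIC))
E
python3 mv.py .63 -.482 .28 0.123
```

```text
t 8.575 pos [ 0.6272 -0.4777  0.3006] F [-0.5326  0.8611  1.7829] w -5.998575513443723e-05
tool x [0.9926 0.1216 0.0007] q [-0.794   0.532   1.0641 -0.0006  1.5436 -0.9159]
shift mm [ 2.2239  4.5279 20.5654]
turn [ 0.0019 -0.0007 -0.0011]
```

View pics/s5.png

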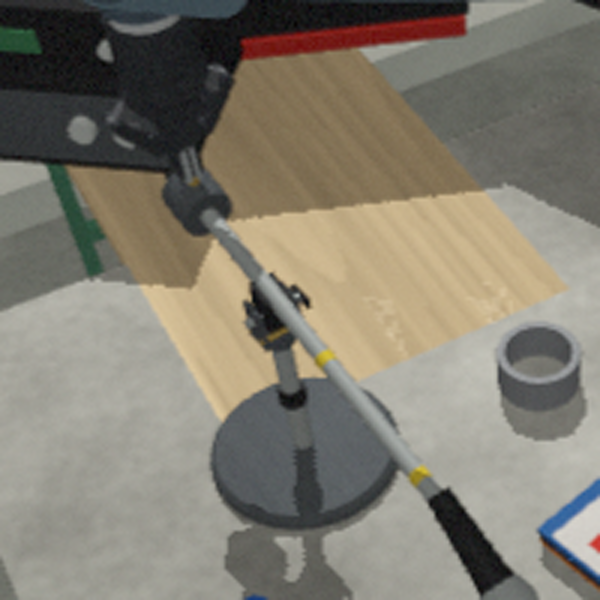

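Contact is just made: Fz is about 1.5 N and the shut fingertips are on top of the counterweight. I'll press down slowly along its arc.

servo_tool:
  series: [0,0,3,6,0,0,0,0,0,7,13,0,0,0,0,0,10,20,0,0,0,0,0,13,27,0,0,0,0,0,16,34,0,0,0]

```text
time: 9.2
tool_pos: [0.6293, -0.4938, 0.2659]
tool_rot: [3.134, 0.191, 0.001]
ft_force: [1.1, 0.5, 2.0]
gripper_width: -0.0003
```

```bash
python3 - <<'E'
from mv import *
c=bot.capture("scene");cv2.imwrite("pics/s6.png",cv2.resize(c["image"][20:220,150:350,::-1],None,fx=3,fy=3,interpolation=cv2.INTER_CUBIC))
E
python3 mv.py .63 -.50 .22 0.123
```

```text
t 9.25 pos [ 0.6287 -0.4938  0.2642] F [-0.2905  0.2226 -1.2202] w -6.789783462284676e-05
tool x [ 0.9926  0.1214 -0.0009] q [-0.8068  0.5773  1.0653 -0.0007  1.4996 -0.9285]
shift mm [ 0.5319  6.3039 44.2286]
turn [-0.      0.0009 -0.0013]
```

View pics/s6.png

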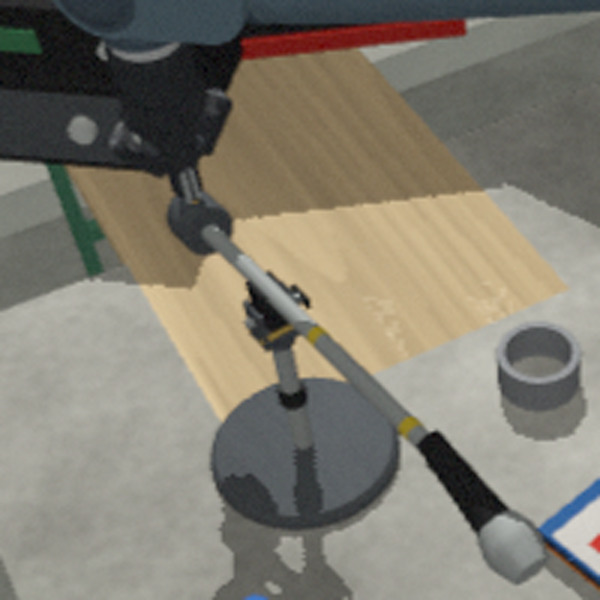

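The boom is rising and the stand hasn't moved, with the fingertips still centred on the weight. I'll carry on down.

servo_tool:
  series: [0,0,2,6,0,0,0,0,0,3,13,0,0,0,0,0,4,20,0,0,0,0,0,5,27,0,0,0,0,0,6,34,0,0,0]

```text
time: 9.88
tool_pos: [0.6293, -0.4999, 0.2297]
tool_rot: [3.136, 0.191, -0.002]
ft_force: [0.5, -2.3, 0.6]
gripper_width: 0.0003
```

servo_tool:
  series: [0,0,0,5,0,0,0,0,0,0,10,0,0,0,0,0,0,15,0,0,0,0,0,0,20,0,0,0,0,0,0,25,0,0,0]

```text
time: 10.5
tool_pos: [0.6294, -0.4997, 0.2043]
tool_rot: [-3.135, -0.191, 0.002]
ft_force: [0.8, 0.9, 0.9]
gripper_width: -0.0003
```

```bash
python3 - <<'E'
from mv import *
c=bot.capture("scene");cv2.imwrite("pics/s7.png",cv2.resize(c["image"][0:220,130:350,::-1],None,fx=2.7,fy=2.7,interpolation=cv2.INTER_CUBIC))
E
python3 mv.py .63 -.50 .18 0.123
```

```text
t 10.55 pos [ 0.6291 -0.4995  0.2033] F [ 0.045   0.5125 -0.2492] w 0.00015460750013001742
tool x [ 0.9926  0.1213 -0.0019] q [-0.8115  0.6237  1.1086 -0.0007  1.4116 -0.933 ]
shift mm [ 0.8794  0.6664 23.276 ]
turn [-0.0014  0.0019 -0.0014]
```

View pics/s7.png

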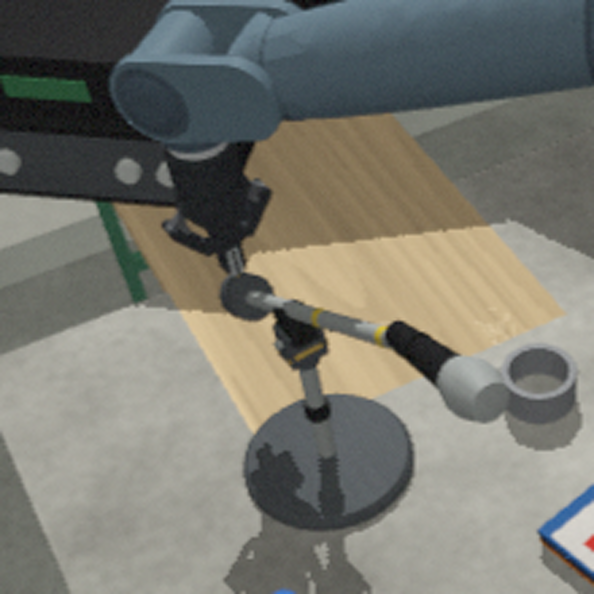

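The boom is near its balance point, and the arm is well clear of the tube. A little more push, then I'll hold.

servo_tool:
  series: [0,0,0,4,0,0,0,0,0,0,8,0,0,0,0,0,0,12,0,0,0,0,0,0,16,0,0,0,0,0,0,20,0,0,0]

```text
time: 11.18
tool_pos: [0.6291, -0.4994, 0.183]
tool_rot: [-3.134, -0.191, 0.003]
ft_force: [-0.5, -0.0, 0.5]
gripper_width: 0.0001
```

servo_tool:
  series: [0,0,0,0,0,0,0,0,0,0,0,0,0,0,0,0,0,0,0,0,0,0,0,0,0,0,0,0,0,0,0,0,0,0,0]

```text
time: 11.8
tool_pos: [0.6291, -0.4995, 0.1831]
tool_rot: [-3.135, -0.191, 0.003]
ft_force: [0.3, -0.2, 0.5]
gripper_width: -0.0
```

```bash
python3 - <<'E'
from mv import *
c=bot.capture("scene");cv2.imwrite("pics/s8.png",cv2.resize(c["image"][0:220,130:350,::-1],None,fx=2.7,fy=2.7,interpolation=cv2.INTER_CUBIC))
E
python3 mv.py .63 -.50 .18 0.123
```

```text
t 11.85 pos [ 0.6291 -0.4995  0.1831] F [ 0.0555 -0.0877 -0.3003] w 5.531598751546338e-05
tool x [ 0.9926  0.1213 -0.0018] q [-0.8115  0.6383  1.1242 -0.0007  1.3813 -0.933 ]
shift mm [0.8667 0.6305 3.0765]
turn [-0.0014  0.0018 -0.0014]
```

View pics/s8.png

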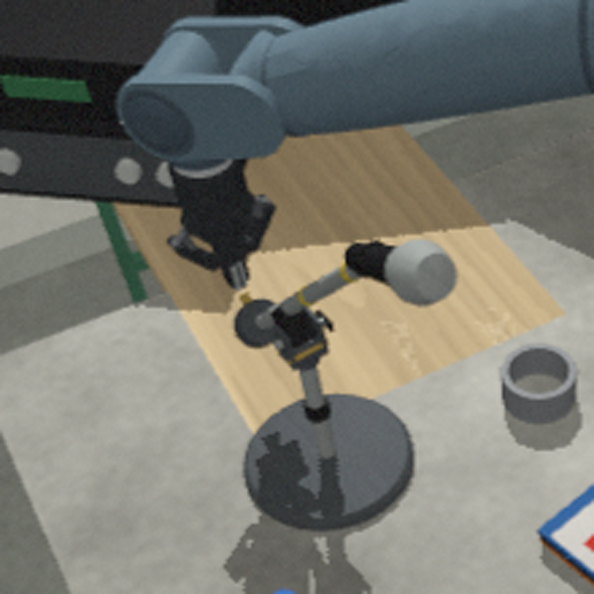

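The weight has dropped away from the fingers and the boom is tipping on its own. I'll wait.

servo_tool:
  series: [0,0,0,0,0,0,0,0,0,0,0,0,0,0,0,0,0,0,0,0,0,0,0,0,0,0,0,0,0,0,0,0,0,0,0]

```text
time: 12.48
tool_pos: [0.6291, -0.4995, 0.183]
tool_rot: [-3.135, -0.191, 0.003]
ft_force: [-0.4, -0.3, 0.9]
gripper_width: -0.0002
```

servo_tool:
  series: [0,0,0,0,0,0,0,0,0,0,0,0,0,0,0,0,0,0,0,0,0,0,0,0,0,0,0,0,0,0,0,0,0,0,0]

```text
time: 13.1
tool_pos: [0.6291, -0.4994, 0.183]
tool_rot: [-3.134, -0.191, 0.003]
ft_force: [-0.6, -0.2, 0.2]
gripper_width: -0.0001
```

```bash
python3 - <<'E'
from mv import *
c=bot.capture("scene");pickle.dump(c,open("s9.pkl","wb"));cv2.imwrite("pics/s9.png",c["image"][:,:,::-1])
c=bot.capture("top");cv2.imwrite("pics/t9.png",c["image"][:,:,::-1])
print(bot.get_state()["ft_force"])
# expected mic head at phi=1.13
S=pickle.load(open("s9.pkl","rb"));u=np.array([-.123,.992,0]);h=np.array([.612,-.347,.22])
for phi in (.49,.8,1.0,1.13):
    f=lambda s:h+u*(s*np.cos(phi)-.03*np.sin(phi))+np.array([0,0,s*np.sin(phi)+.03*np.cos(phi)])
    print(phi,[np.round(proj(q,f(s))) for s in(.39,.246,-.133) for q in(S,)],np.round(proj(c,f(.246))))
E
```

```text
[0.5817 0.5985 0.2585]
0.49 [array([306., 141.]), array([276., 130.]), array([222., 109.])] [364. 185.]
0.8 [array([281.,  88.]), array([261., 101.]), array([227., 121.])] [386. 179.]
1.0 [array([261.,  55.]), array([250.,  83.]), array([231., 129.])] [404. 174.]
1.13 [array([248.,  35.]), array([243.,  72.]), array([234., 134.])] [416. 172.]
```

View pics/s9.png

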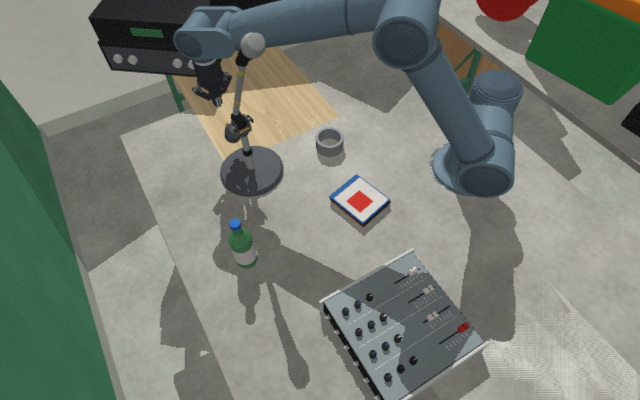

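View pics/t9.png

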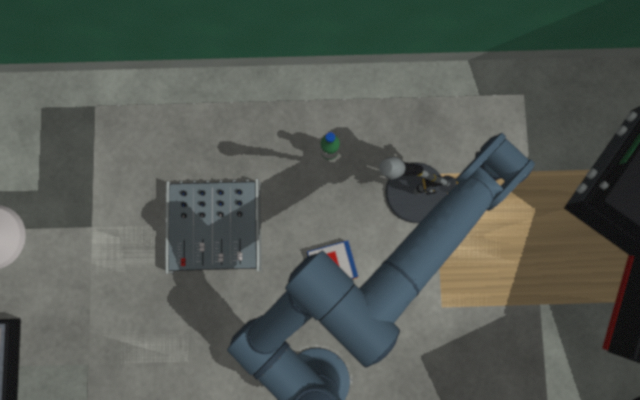

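The boom is near vertical with the mic head at (253,45), and the fingers are free. I'll back off a little and check that it holds.

servo_tool:
  series: [0,0,8,-10,0,0,0,0,0,16,-20,0,0,0,0,0,24,-30,0,0,0,0,0,30,-40,0,0,0,0,0,30,-40,0,0,0]

```text
time: 13.82
tool_pos: [0.6331, -0.5303, 0.2247]
tool_rot: [3.135, 0.19, -0.0]
ft_force: [-0.7, 0.4, -0.2]
gripper_width: -0.0002
```

servo_tool:
  series: [0,0,0,0,0,0,0,0,0,0,0,0,0,0,0,0,0,0,0,0,0,0,0,0,0,0,0,0,0,0,0,0,0,0,0]

```text
time: 14.45
tool_pos: [0.6331, -0.5303, 0.2247]
tool_rot: [3.135, 0.19, -0.001]
ft_force: [0.5, -0.5, -0.2]
gripper_width: -0.0002
```

```bash
python3 - <<'E'
from mv import *
a=pickle.load(open("s9.pkl","rb"))["image"];s0=pickle.load(open("cap0.pkl","rb"))["scene"]["image"]
c=bot.capture("scene");i=c["image"]
D=lambda n,x,p,q,f:cv2.resize(x[p[0]:p[1],q[0]:q[1],::-1],None,fx=f,fy=f,interpolation=cv2.INTER_CUBIC)
cv2.imwrite("pics/f1.png",np.hstack([D(0,x,(20,220),(180,310),3) for x in(a,i)]))
cv2.imwrite("pics/f2.png",np.hstack([D(0,x,(240,370),(390,500),3.5) for x in(s0,i)]))
E
```

```text
(no output)
```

View pics/f1.png

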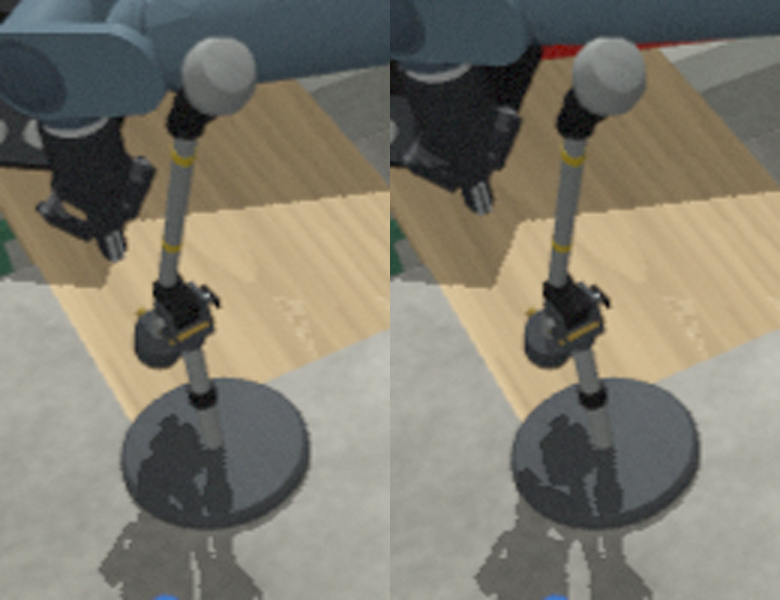

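View pics/f2.png

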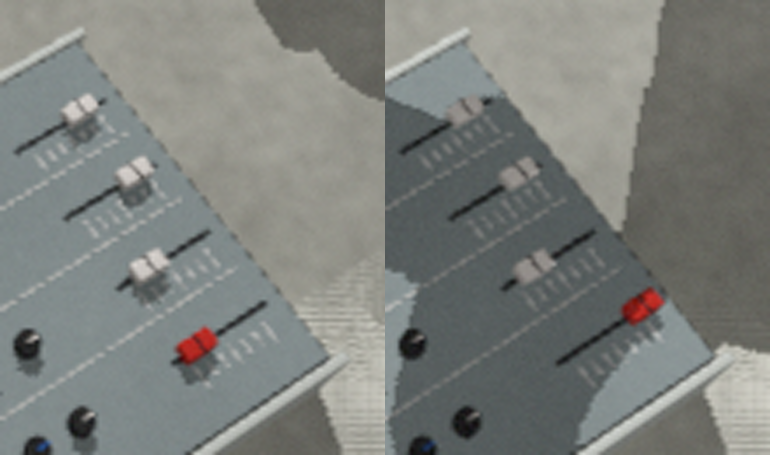

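The boom is identical in both views, with its far band at (241,73) against (243,72) predicted for the upper stop. The stand hasn't moved. The red fader is at its lower end and the white ones are unchanged.

```bash
python3 -c "
from plant import bot
print(bot.finish_job())"
```

```text
the job is handed in; nothing more can be done
None
```

The job is done and handed in at about 14.5 s, with the fader moved first and the boom second.

- **Fader:** I slid the red fader towards the operator with shut fingers until it stopped moving at about 7 N. The images show its cap at the operator's end of the slot and the three white faders where they were.
- **Boom:** I raised the boom by pressing gently (about 2 N) on top of its counterweight until it passed the balance point. It then tipped over by itself.
- **Final check of the boom:** two images about 1.3 s apart show it steady, within about 2 px of where it should be on the upper stop.
- **Everything else:** the stand showed no visible shift. The microphone was not touched and the bottle, tape roll and CD cases look undisturbed. The gripper was clear of everything at the end. No check failed or disagreed.

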